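# Eject the round lock barrel from its die block

### The arm

A 7-joint arm with a two-finger parallel gripper is mounted at the origin on the work surface. World frame = base frame: x ahead of the robot, y to its left, z up, the work surface at z = 0. Lengths are in mm, angles in degrees, forces in N, time in s.
With the tool pointing down it reaches from about 350 to 775 mm from the base axis. Payload 3.1 kg.
Tool frame: the origin (TCP) lies on the centre line of the jaws, within the pads' length; the fingertips stand 8 mm ahead of it and the grasp point (between the pads) lies 11 mm behind it (env.tip_reach is the distance from the TCP to the fingertips, in mm); z points along the fingers, y is the direction in which the jaws open and shut (so a half turn about z gives the same grasp; the last joint's range is limited). The gripper opens to 85 mm and grips with 20 to 120 N. Pads are 22 mm wide; open, the fingers measure 114 mm over their backs; the gripper's body (76 mm by 85 mm) begins 54 mm behind the grasp point. The pads swing forward as they close: fully open they stand 13 mm farther back than shut.
Start: joints at [-73.722, 17.813, 0.802, 86.603, -0.252, 75.585, -1.558], TCP at [176.01, 521.093, 239.304] pointing down, gripper open.
Joint ranges: [-154.91, 154.91], [-16.99, 109.72], [-72.82, 74.43], [7.12, 147.25], [-82.49, 262.49], [11.32, 116.49], [-174.64, 174.64]. Speed limits (degrees/s): [159.86, 159.86, 180, 180, 180, 180, 180].

### API

Orientations are given as [roll, pitch, yaw] about the fixed x, y, z axes, in that order (R = Rz(yaw) Ry(pitch) Rx(roll)).
In Python, from bench import env gives the robot as it stands. The module is installed in compiled form; this text tells all that it offers.
- The arm moves only by the shell command python3 -m creep 'ROWS' [OPENING] [FORCE]. ROWS is JSON, a list of rows, each an object with "delta_pos": the shift along the tool's x, y, z in mm, a list of three; "spin": the turn about the tool's z in degrees. In form: [{"delta_pos": [x, y, z], "spin": spin}, ...]. A call has 1 to 5 rows; each row shifts and turns the commanded pose from where the row before left it, along the tool's axes as they then stand; what a row does not reach is not made up. A row lasts 1/10 s, in which the tool goes at most 50 mm and 8.59 degrees, less where a joint would pass 70% of its speed; a pose out of reach is approached as far as the arm can. A call with a gripper value outside its range is refused whole. OPENING is the opening, from -1 (shut) to 1 (fully open), so that 0 is half open, set as the call begins (- or left out, the last holds). The fingers move at their own pace and stop on an object; FORCE is the grip in N (left out, the last holds). Time passes only in rows, so rows that do not move let the fingers close. It gives the time, the measured TCP pose, the force and the opening at its end, in the units of the state.
- env.observe(): the state, without advancing time (a new reading comes with each control period).
- env.camera(name): name is "scene" or "side" or "wrist"; returns (picture, depth): 400x640x3 uint8, blue, green, red; 400x640 float32, mm along the optical axis (not along the pixel's ray), 0 where there is no reading.
- env.calibration(name): a dict with "fx", "fy", "cx", "cy" (pixels), "camera_from_world" (4x4, takes a point from world to camera coordinates). Camera axes: x right, y down, z forward; pixel columns grow to the right and rows downward; lengths in mm; the calibration is good to about 2 mm. A picture is of the moment at which its call begins: read the wrist's pose just before it. calibration takes no time and is no camera call; for the wrist camera it gives the pose at the moment of the call.
- env.job_done(): hands the job in, once; it reports no verdict.
The state is a dict: "time": time; "joint_pos": joint angles; "qvel": joint speeds; "tau": joint torques, N m; "tool_pos": TCP position; "eef_rot": TCP orientation; "contact_force": force on the tool from outside, world axes, zero at the start; "wrist_torque": the same for the moment, N m; "finger_gap": finger opening in mm.
Only numpy, scipy, OpenCV 4.12 (cv2) and the standard library are available. Lean on these libraries where they do the work, as an engineer would, in place of code of your own. Each camera call takes 0.05 s, during which the arm holds its last target.

### The job

Press the ejector lever of the die block that holds the round brass lock barrel all the way down, so that the barrel rises out of its pocket. Then lift the barrel out and stand it upright in the wooden tray. Leave the square barrel seated in the other die block.

Things in the scene. Friction and masses are not known exactly. Their poses are not given: they have to be found in the camera images.
- round_barrel: Upright brass cylinder 30 mm across, 40 mm tall, about 230 g. Origin: centre of its underside, z up. Starts in a round pocket (1 mm free all round) in the middle of a fixed dark steel die block 76 x 76 mm, 58 mm tall, its top flush with the block's. Lever fully down, it stands 19 mm proud and stays there; grip it across any diameter and draw it straight up: nothing else tops the block.
- round_lever_pad (a point): Centre of the upper face of the dark steel pad (32 x 36 mm, 8 thick) ending the lever on one side of the round barrel's block, 132 mm from the barrel's axis. Starts 64 mm above the cart top, sloping up outwards 13 degrees; pressed straight down it sinks 40 mm to a stop, sideways drift under 5 mm. Takes 5 to 10 N, no spring, stays where left. The barrel rises in proportion, 20 mm at the stop.
- tray: Shallow open wooden tray fixed to the cart top, outside 120 mm (its x) by 96 mm (its y) and 18 mm tall, walls and floor 4 mm thick, empty. Origin: centre of its underside.
- square_barrel: Square brass lock barrel, 28 x 28 mm and 40 mm tall, seated flush in a second die block of the same make with a lever of its own. To be left as it is. Origin: centre of its underside.
There are look-alikes about, which are no part of the job. Leave any green or purple look-alike of the tray alone.

How it is judged:
By the outcome, as a careful person would: the job done as asked, in the order asked, and still so for the second after the job is handed in, with the robot touching nothing.
It also fails if it takes over 54 s, if anything falls off the work surface, if the arm or the gripper's body presses on something with over 40 N, if the wrist force passes 120 N, or if a joint passes its speed limit or range.

## Working session

There is one attempt and no reset: what is moved stays moved. The work goes in short steps, Python scripts to look and compute and a shell command to move; the robot and the scene stay as the last step left them, time stands still between calls to the robot, and variables do not carry over. Pictures are saved under pics/ and viewed, and the job is handed in when it is done.

```bash
mkdir -p pics; python3 - <<'E'
from bench import env
import cv2,numpy as np
s=env.observe();print(s)
for n in("scene","side","wrist"):
    c=env.calibration(n);print(n,c['fx'],c['cx'],c['cy'],np.round(c['camera_from_world'],3).tolist())
    p,d=env.camera(n);cv2.imwrite(f'pics/a_{n}.png',p);np.save(f'a_{n}.npy',d);np.save(f'a_{n}_T.npy',c['camera_from_world'])
E
```

```text
{'time': 0.0, 'joint_pos': array([-73.72255125,  17.86035732,   0.80138576,  86.6939859 ,
        -0.25338737,  75.58339005,  -1.55913982]), 'qvel': array([ 0.00842334, -0.03095055, -0.03238153, -0.00650367, -0.0290462 ,
       -0.07142024, -0.01195651]), 'tau': array([-2.59247381e-04, -3.79909050e+01,  1.46191665e-01, -2.30593121e+01,
        1.23697298e-02,  1.35012509e-02, -4.47855001e-06]), 'tool_pos': array([175.78172053, 520.39155062, 238.20749509]), 'eef_rot': array([-1.79864104e+02,  4.21735856e-03,  1.61336978e+02]), 'contact_force': array([ 0.25574956, -0.83619309,  0.40701623]), 'wrist_torque': array([-0.02272561,  0.04301775,  0.02476535]), 'finger_gap': 85.2473686599376}
scene 401.29816645472613 313.0756846409724 202.30783893536702 [[0.239, 0.971, -0.016, -92.191], [0.733, -0.191, -0.653, -261.518], [-0.637, 0.145, -0.757, 1410.132], [0.0, 0.0, 0.0, 1.0]]
side 455.72180148501553 327.1240520127326 204.78962705803792 [[0.843, -0.538, 0.011, -366.665], [-0.282, -0.459, -0.842, 190.43], [0.458, 0.707, -0.539, 1047.388], [0.0, 0.0, 0.0, 1.0]]
wrist 302.34022650284135 318.7154863251359 194.60269469469506 [[0.32, 0.947, -0.003, -548.73], [0.905, -0.305, 0.296, -39.715], [0.28, -0.097, -0.955, 379.164], [0.0, 0.0, 0.0, 1.0]]
```

View pics/a_scene.png

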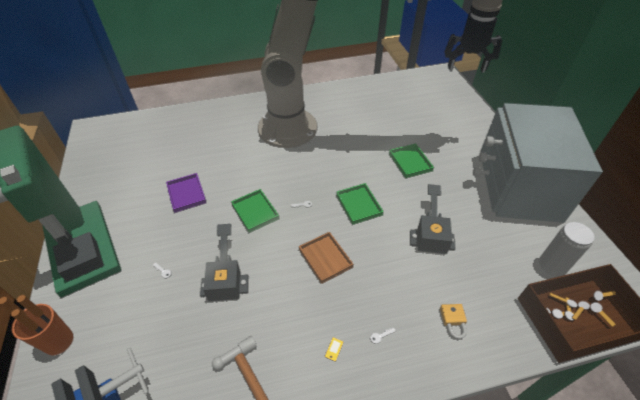

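View pics/a_side.png

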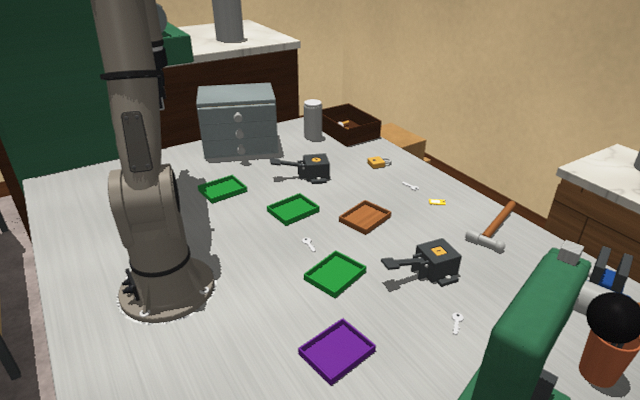

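View pics/a_wrist.png

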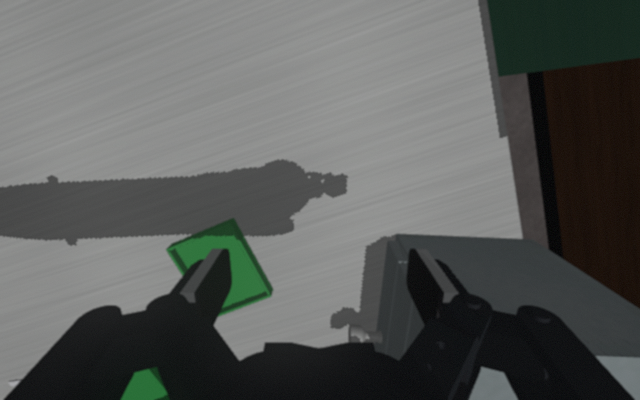

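```bash
cat > h.py <<'E'
import cv2,numpy as np
from bench import env
def cloud(n,d,T):
    c=env.calibration(n);v,u=np.mgrid[0:400,0:640]
    P=np.stack([(u-c['cx'])/c['fx']*d,(v-c['cy'])/c['fy']*d,d],-1)
    R=T[:3,:3];return (P-T[:3,3])@R
E
python3 - <<'E'
from h import *
p=cv2.imread('pics/a_scene.png')
q=[cv2.resize(p[y:y+100,x:x+100],(400,400),interpolation=cv2.INTER_CUBIC) for x,y in((385,170),(175,210))]
cv2.imwrite('pics/crop1.png',np.hstack(q))
W=cloud('scene',np.load('a_scene.npy'),np.load('a_scene_T.npy'))
for u,v in((436,228),(436,222),(434,190),(434,187),(437,245),(326,257),(221,275),(224,230),(300,300),(420,160)):print(u,v,W[v,u].round(1))
W2=cloud('side',np.load('a_side.npy'),np.load('a_side_T.npy'))
for u,v in((316,160),(275,161),(280,162),(365,216),(300,330)):print(u,v,W2[v,u].round(1))
E
```

```text
436 228 [574.5 282.5  59.8]
436 222 [554.6 292.4  57.3]
434 190 [453.4 332.3  64. ]
434 187 [443.9 336.4  65.2]
437 245 [609.3 275.   34.3]
326 257 [552.8  -6.1   1.4]
221 275 [ 575.8 -272.5   59.5]
224 230 [ 443.8 -252.2   61.1]
300 300 [654.4 -99.2  -2.6]
420 160 [277.  379.1   6.8]
316 160 [567.8 276.   57.1]
275 161 [446.6 327.6  63.2]
280 162 [459.8 319.1  59.9]
365 216 [560.   -4.7   3. ]
300 330 [ 194.8 -271.9    1.1]
```

View pics/crop1.png

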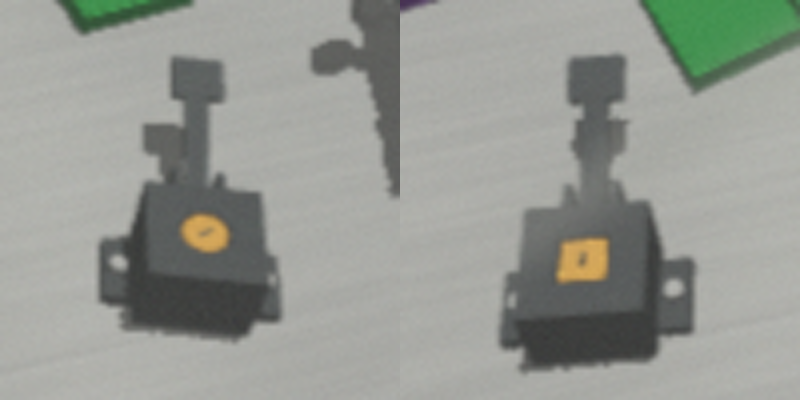

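The round barrel is in the right-hand block: crop centre (205,232), scene (436,228). Its pad is at about (434,190). The square barrel is in the left block and the wooden tray is at (326,257). Next I'll refine these positions.

```bash
python3 - <<'E'
from h import *
for n,boxes in(("scene",((415,470,215,245),(300,355,230,285))),("side",((300,335,150,170),(335,395,195,235)))):
    p=cv2.imread(f'pics/a_{n}.png');hsv=cv2.cvtColor(p,cv2.COLOR_BGR2HSV)
    c=env.calibration(n);T=np.load(f'a_{n}_T.npy');R=T[:3,:3];o=-R.T@T[:3,3]
    def plane(u,v,z):
        r=R.T@np.array([(u-c['cx'])/c['fx'],(v-c['cy'])/c['fy'],1]);return o+r*(z-o[2])/r[2]
    for i,(a,b,t,e) in enumerate(boxes):
        m=np.zeros((400,640),np.uint8);m[t:e,a:b]=1
        m&=((hsv[...,1]>90)&(hsv[...,0]<28)).astype(np.uint8)
        k,l,st,ce=cv2.connectedComponentsWithStats(m);j=1+st[1:,4].argmax();mm=(l==j)
        z=58 if i==0 else 18
        # outline hull -> world at z
        h=cv2.convexHull(np.argwhere(mm)[:,::-1].astype(np.int32))[:,0]
        pts=np.array([plane(u,v,z)[:2] for u,v in h],np.float32)
        print(n,i,st[j],'cent',plane(*ce[j],z).round(1),'rect',cv2.minAreaRect(pts))
    W=cloud(n,np.load(f'a_{n}.npy'),T)
    s=(hsv[...,1]<200)&(W[...,2]>54)&(W[...,2]<85)&(np.hypot(W[...,0]-448,W[...,1]-332)<32)
    print('pad',s.sum(),W[s].mean(0),W[s].min(0),W[s].max(0))
    s=(W[...,2]>54)&(W[...,2]<64)&(np.hypot(W[...,0]-570,W[...,1]-281)<56)
    print('block',s.sum(),W[s].mean(0),cv2.minAreaRect(W[s][:,:2].astype(np.float32)))
E
```

```text
scene 0 [430 223  12  10  93] cent [572.1 283.6  58. ] rect ((571.32080078125, 282.98358154296875), (27.992450714111328, 30.302705764770508), 64.44921112060547)
scene 1 [ 300  233   53   49 1465] cent [561.2 -10.   18. ] rect ((559.2681884765625, -9.449447631835938), (123.87481689453125, 96.47975158691406), 16.012571334838867)
pad 160 [454.40274169 332.25681636  62.42240616] [429.42276917 312.85216551  54.25710775] [478.44390835 353.15324065  70.33114248]
block 711 [574.04009241 284.30019399  57.67060045] ((572.7418212890625, 285.049560546875), (76.05525207519531, 79.93603515625), 68.34519958496094)
side 0 [311 157  10   5  39] cent [569.5 279.9  58. ] rect ((569.2791137695312, 281.45538330078125), (28.517349243164062, 29.19076919555664), 58.64567184448242)
side 1 [ 339  200   52   35 1040] cent [543.5 -23.7  18. ] rect ((546.6339721679688, -21.081886291503906), (136.95181274414062, 107.57019805908203), 16.091562271118164)
pad 80 [450.64694647 326.52575893  62.23240351] [428.39224032 308.20259595  55.44467568] [476.66483504 350.332182    69.0623566 ]
block 284 [569.80283931 278.46324275  57.78376242] ((571.9553833007812, 280.8000793457031), (84.52811431884766, 76.66526794433594), 67.55323791503906)
```

```bash
python3 - <<'E'
from h import *
print(env.tip_reach)
W=cloud('scene',np.load('a_scene.npy'),np.load('a_scene_T.npy'))
for u,v in((500,110),(580,110),(505,150),(595,160),(490,175),(488,145)):print(u,v,W[v,u].round(0))
E
python3 -m creep '[{"delta_pos":[-46,-13,0],"spin":0},{"delta_pos":[-46,-13,0],"spin":0},{"delta_pos":[-46,-13,0],"spin":0}]' -1
```

```text
8.0
500 110 [314. 572. 189.]
580 110 [ 177. 1042.    3.]
505 150 [447. 518. 164.]
595 160 [568. 679. 200.]
490 175 [429. 523.  51.]
488 145 [413. 488. 160.]
time: 0.45
tool_pos: [295.1, 438.9, 239.0]
eef_rot: [-180.0, 0.0, 161.4]
contact_force: [0.4, 0.9, -0.0]
finger_gap: 43.9
```

```bash
python3 -m creep '[{"delta_pos":[-45,-13,5],"spin":0},{"delta_pos":[-45,-13,5],"spin":0},{"delta_pos":[-45,-13,5],"spin":0},{"delta_pos":[-45,-13,5],"spin":0},{"delta_pos":[0,0,0],"spin":0}]' -1
python3 - <<'E'
from h import *
T=env.calibration('wrist')['camera_from_world'];p,d=env.camera('wrist');cv2.imwrite('pics/b.png',p);np.save('b.npy',d);np.save('b_T.npy',T)
E
```

```text
time: 0.95
tool_pos: [455.0, 324.5, 218.2]
eef_rot: [-179.7, 0.3, 160.5]
contact_force: [-0.5, -0.8, -0.1]
finger_gap: -0.2
```

View pics/b.png

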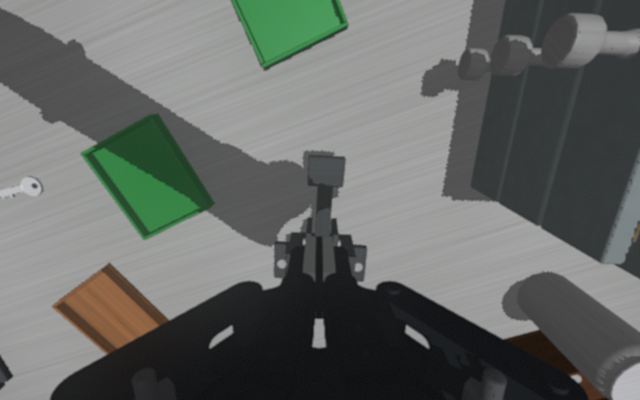

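The wrist view shows the pad clearly at (325,170). Its lever runs down behind the closed fingers, and the tray corner is at (105,265). I'll locate the pad from this view.

```bash
python3 - <<'E'
from h import *
s=env.observe();print(s['time'],s['tool_pos'],s['eef_rot'],s['qvel'].round(2))
W=cloud('wrist',np.load('b.npy'),np.load('b_T.npy'))
p=cv2.imread('pics/b.png')
for u,v in((310,160),(340,160),(310,180),(340,180),(325,171),(325,200)):print(u,v,W[v,u].round(1),p[v,u])
m=np.zeros((400,640),bool);m[145:195,295:355]=1
s=m&(W[...,2]>54)&(W[...,2]<80);q=W[s]
print(s.sum(),q.mean(0),cv2.minAreaRect(q[:,:2].astype(np.float32)))
E
```

```text
1.0 [451.51707796 328.47143554 218.40743145] [-1.79829812e+02  9.36333342e-02  1.60798113e+02] [-3.3  -0.78 -4.83  0.3  -2.7   0.66 -0.56]
310 160 [433.5 322.4  65.8] [79 78 75]
340 160 [443.  349.5  66. ] [81 78 76]
310 180 [453.2 315.1  61.2] [52 50 48]
340 180 [462.9 343.2  61.9] [78 77 73]
325 171 [449.2 332.2  62.5] [81 78 76]
325 200 [479.3 321.9  57.2] [50 49 47]
1259 [450.85136881 332.03323448  63.14700949] ((454.1408996582031, 330.7770690917969), (36.033592224121094, 41.31855010986328), 67.93120574951172)
```

```bash
python3 -m creep '[{"delta_pos":[0,0,30],"spin":0},{"delta_pos":[0,0,40],"spin":0},{"delta_pos":[0,0,40],"spin":0},{"delta_pos":[0,0,15],"spin":0},{"delta_pos":[0,0,0],"spin":0}]'; python3 -m creep '[{"delta_pos":[0,0,0],"spin":0},{"delta_pos":[0,0,0],"spin":0}]'
```

```text
time: 1.5
tool_pos: [444.5, 332.8, 91.0]
eef_rot: [-179.7, -0.3, 161.5]
contact_force: [-0.7, 0.4, 0.2]
finger_gap: 0.1
time: 1.7
tool_pos: [448.9, 334.5, 96.1]
eef_rot: [179.8, 0.1, 161.4]
contact_force: [0.5, 0.0, 0.5]
finger_gap: -0.3
```

```bash
python3 -m creep '[{"delta_pos":[0,0,8],"spin":0},{"delta_pos":[0,0,8],"spin":0},{"delta_pos":[0,0,6],"spin":0},{"delta_pos":[0,0,6],"spin":0},{"delta_pos":[0,0,6],"spin":0}]'; python3 -m creep '[{"delta_pos":[0,0,6],"spin":0},{"delta_pos":[0,0,6],"spin":0},{"delta_pos":[0,0,6],"spin":0},{"delta_pos":[0,0,0],"spin":0},{"delta_pos":[0,0,0],"spin":0}]'
```

```text
time: 2.2
tool_pos: [446.4, 334.1, 60.5]
eef_rot: [-180.0, -0.2, 161.4]
contact_force: [-4.1, 0.6, 6.1]
finger_gap: 0.1
time: 2.7
tool_pos: [448.0, 333.2, 42.0]
eef_rot: [-180.0, 0.0, 161.4]
contact_force: [0.4, 0.1, 0.3]
finger_gap: 0.2
```

```bash
python3 -m creep '[{"delta_pos":[0,0,4],"spin":0},{"delta_pos":[0,0,4],"spin":0},{"delta_pos":[0,0,3],"spin":0},{"delta_pos":[0,0,0],"spin":0},{"delta_pos":[0,0,0],"spin":0}]'
```

```text
time: 3.2
tool_pos: [449.2, 332.8, 33.5]
eef_rot: [179.9, 0.1, 161.3]
contact_force: [-3.2, -1.8, 13.1]
finger_gap: -0.1
```

```bash
python3 -m creep '[{"delta_pos":[0,0,2],"spin":0},{"delta_pos":[0,0,1],"spin":0},{"delta_pos":[0,0,0],"spin":0},{"delta_pos":[0,0,0],"spin":0}]'
python3 -m creep '[{"delta_pos":[0,0,1],"spin":0},{"delta_pos":[0,0,0],"spin":0},{"delta_pos":[0,0,0],"spin":0}]'
python3 - <<'E'
from h import *
p,d=env.camera('side');cv2.imwrite('pics/c.png',cv2.resize(p[110:210,240:390],(750,500)))
p,d=env.camera('scene');cv2.imwrite('pics/c2.png',cv2.resize(p[150:270,370:520],(750,600)))
E
```

```text
time: 3.6
tool_pos: [449.3, 332.9, 33.1]
eef_rot: [179.9, 0.1, 161.3]
contact_force: [-9.3, -5.1, 28.9]
finger_gap: -0.1
time: 3.9
tool_pos: [449.3, 332.9, 33.0]
eef_rot: [179.9, 0.1, 161.3]
contact_force: [-9.9, -6.5, 33.1]
finger_gap: -0.2
```

View pics/c.png

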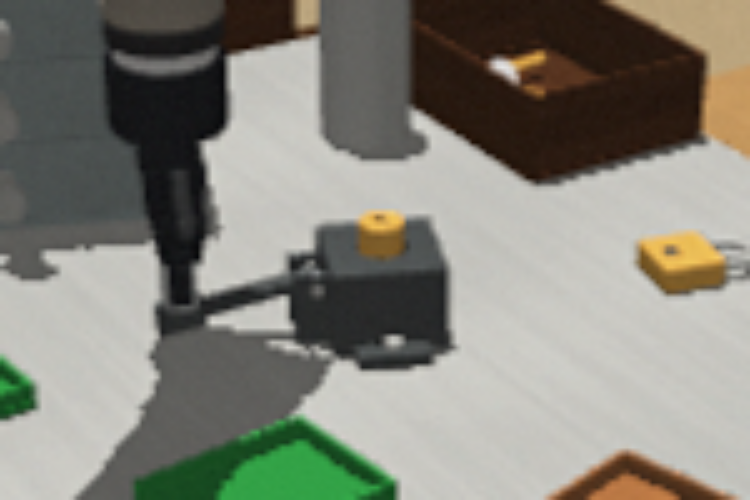

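View pics/c2.png

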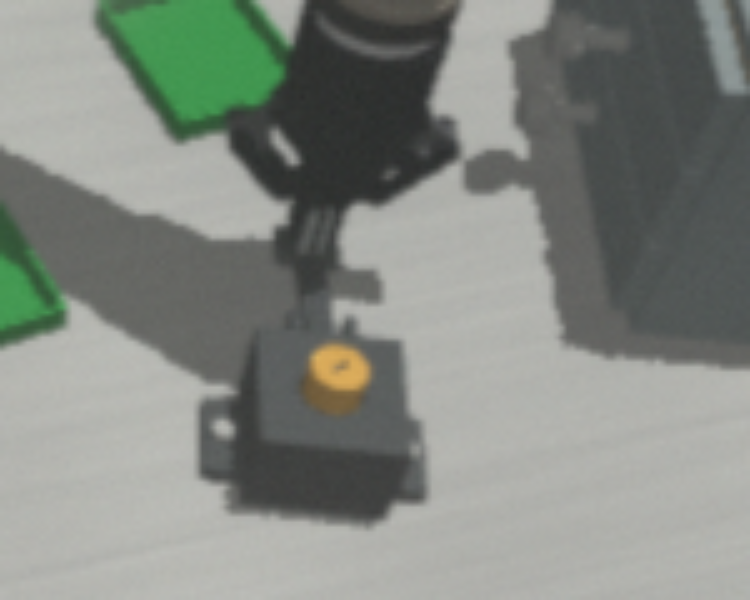

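The barrel now stands proud (side crop 380,235), and the lever is on its stop at 33 N with no further travel. I'll lift off straight up.

```bash
python3 -m creep '[{"delta_pos":[0,0,-10],"spin":0},{"delta_pos":[0,0,-30],"spin":0},{"delta_pos":[0,0,-40],"spin":0},{"delta_pos":[0,0,-40],"spin":0},{"delta_pos":[0,0,0],"spin":0}]'; python3 -m creep '[{"delta_pos":[0,0,0],"spin":0},{"delta_pos":[0,0,0],"spin":0}]' 0.2
python3 - <<'E'
from h import *
s=env.observe();print(s['tool_pos'],s['eef_rot'])
T=env.calibration('wrist')['camera_from_world'];p,d=env.camera('wrist');cv2.imwrite('pics/d.png',p);np.save('d.npy',d);np.save('d_T.npy',T)
E
```

```text
time: 4.5
tool_pos: [452.8, 335.1, 153.5]
eef_rot: [179.4, 0.5, 161.3]
contact_force: [1.1, 0.0, 0.6]
finger_gap: -0.1
time: 4.7
tool_pos: [447.6, 332.1, 145.8]
eef_rot: [-179.9, -0.1, 161.3]
contact_force: [0.2, 0.3, 0.4]
finger_gap: 28.7
[447.5888194  332.12962912 145.7937107 ] [-1.79853626e+02 -6.38808540e-02  1.61310044e+02]
```

View pics/d.png

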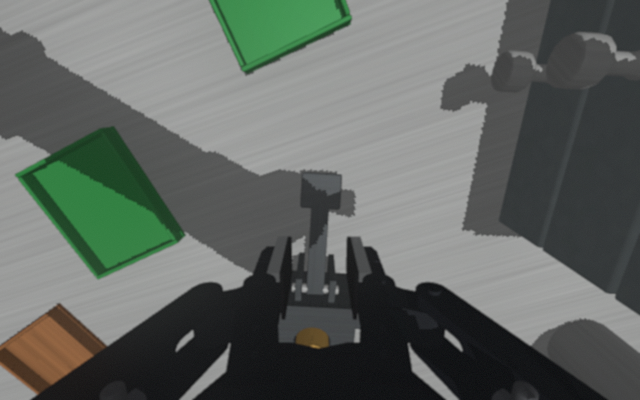

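The pad stays down at (321,190). The barrel is visible at (312,338), between the fingers. Next I'll move over it.

```bash
python3 -m creep '[{"delta_pos":[-30,-2,0],"spin":0},{"delta_pos":[-44,-3,0],"spin":0},{"delta_pos":[-38,-2,0],"spin":0},{"delta_pos":[-20,-2,0],"spin":0},{"delta_pos":[0,0,0],"spin":0}]' 0.3; python3 -m creep '[{"delta_pos":[0,0,0],"spin":0},{"delta_pos":[0,0,0],"spin":0},{"delta_pos":[0,0,0],"spin":0}]'
python3 - <<'E'
from h import *
s=env.observe();print(s['tool_pos'],s['eef_rot'])
T=env.calibration('wrist')['camera_from_world'];p,d=env.camera('wrist');cv2.imwrite('pics/e.png',p);np.save('e.npy',d);np.save('e_T.npy',T)
E
```

```text
time: 5.25
tool_pos: [573.1, 277.7, 144.9]
eef_rot: [-179.7, 0.1, 161.0]
contact_force: [0.4, -0.7, -0.0]
finger_gap: 55.7
time: 5.55
tool_pos: [568.7, 283.9, 147.0]
eef_rot: [180.0, -0.1, 161.5]
contact_force: [0.6, 0.0, -0.3]
finger_gap: 55.2
[568.71299575 283.90306136 146.97189203] [ 1.79992505e+02 -9.48222225e-02  1.61491265e+02]
```

View pics/e.png

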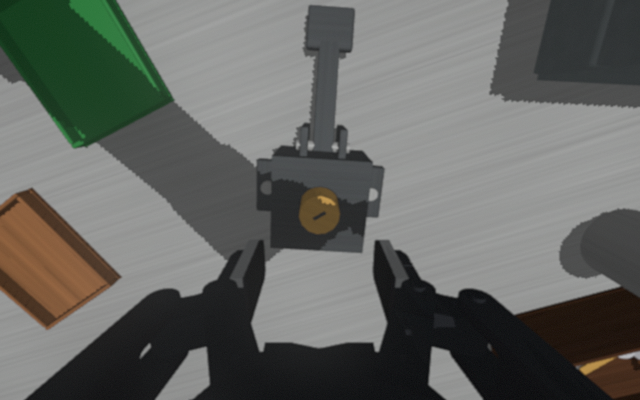

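The barrel top is centred at about (319,210) and the tray is at (55,260). I'll measure both.

```bash
python3 - <<'E'
from h import *
s=env.observe();print(s['tool_pos'],s['eef_rot'],s['qvel'].round(1))
T=np.load('e_T.npy');d=np.load('e.npy');W=cloud('wrist',d,T);p=cv2.imread('pics/e.png')
hsv=cv2.cvtColor(p,cv2.COLOR_BGR2HSV)
brass=(hsv[...,1]>90)&(hsv[...,0]<30)&(hsv[...,0]>8)
m=np.zeros((400,640),bool);m[175:245,285:355]=1
s=m&brass
print(s.sum(),np.median(W[s],0))
t=s&(W[...,2]>74);q=W[t];print(t.sum(),q.mean(0),cv2.minEnclosingCircle(q[:,:2].astype(np.float32)))
m[:]=0;m[180:335,0:130]=1
s=m&brass&(W[...,2]>-5)&(W[...,2]<25);q=W[s];print('tray',s.sum(),q.min(0),q.max(0))
r=q[q[:,2]>14];print(cv2.minAreaRect(r[:,:2].astype(np.float32)))
for u,v in((32,190),(120,276),(47,328),(60,260),(319,235)):print(u,v,W[v,u].round(1))
E
```

```text
[568.99017058 283.72257551 147.20634897] [ 1.79986449e+02 -6.42409965e-02  1.61478007e+02] [ 0.2 -0.2  0.4 -0.3  0.1 -0.1  0.1]
1513 [569.38964994 283.64827576  76.16907096]
1198 [571.5289573  282.94198475  78.12224775] ((542.3363037109375, 292.4424743652344), 46.65708923339844)
tray 9983 [ 4.86485931e+02 -6.01175475e+01 -4.12954758e-01] [625.13699612  52.44732962  19.25992795]
((555.854736328125, -9.642440795898438), (118.24964141845703, 98.15434265136719), 15.844381332397461)
32 190 [488.   20.4   2.5]
120 276 [5.992e+02 5.120e+01 1.000e-01]
47 328 [623.8 -36.5  18.3]
60 260 [561.8   5.    3.4]
319 235 [596.1 274.9  57.5]
```

The TCP is within 2 mm of the barrel axis, so I'll descend with the jaws 55 mm open.

```bash
python3 -m creep '[{"delta_pos":[0,0,20],"spin":0},{"delta_pos":[0,0,25],"spin":0},{"delta_pos":[0,0,20],"spin":0},{"delta_pos":[0,0,8],"spin":0},{"delta_pos":[0,0,4],"spin":0}]'; python3 -m creep '[{"delta_pos":[0,0,0],"spin":0},{"delta_pos":[0,0,0],"spin":0},{"delta_pos":[0,0,0],"spin":0},{"delta_pos":[0,0,0],"spin":0}]'
```

```text
time: 6.1
tool_pos: [569.5, 282.7, 69.6]
eef_rot: [-180.0, -0.1, 161.4]
contact_force: [0.8, -0.9, 0.7]
finger_gap: 55.7
time: 6.5
tool_pos: [570.9, 282.6, 71.2]
eef_rot: [179.9, 0.1, 161.3]
contact_force: [-0.0, -1.0, 0.2]
finger_gap: 55.0
```

```bash
python3 -m creep '[{"delta_pos":[0,0,3],"spin":0},{"delta_pos":[0,0,0],"spin":0},{"delta_pos":[0,0,0],"spin":0}]'; python3 -m creep '[{"delta_pos":[0,0,0],"spin":0},{"delta_pos":[0,0,0],"spin":0},{"delta_pos":[0,0,0],"spin":0},{"delta_pos":[0,0,0],"spin":0},{"delta_pos":[0,0,0],"spin":0}]' -1 50
```

```text
time: 6.8
tool_pos: [570.2, 282.3, 67.1]
eef_rot: [-180.0, -0.0, 161.3]
contact_force: [0.3, 0.5, -0.1]
finger_gap: 55.7
time: 7.3
tool_pos: [570.5, 282.5, 67.6]
eef_rot: [180.0, 0.0, 161.3]
contact_force: [-1.6, -0.5, 2.0]
finger_gap: 28.3
```

```bash
python3 -m creep '[{"delta_pos":[0,0,-4],"spin":0},{"delta_pos":[0,0,-6],"spin":0},{"delta_pos":[0,0,-8],"spin":0},{"delta_pos":[0,0,-8],"spin":0},{"delta_pos":[0,0,0],"spin":0}]'; python3 -m creep '[{"delta_pos":[0,0,-15],"spin":0},{"delta_pos":[0,0,-25],"spin":0},{"delta_pos":[0,0,-20],"spin":0},{"delta_pos":[0,0,-10],"spin":0},{"delta_pos":[0,0,0],"spin":0}]'
python3 - <<'E'
from h import *
p,d=env.camera('side');cv2.imwrite('pics/f.png',cv2.resize(p[90:210,240:390],(750,600)))
T=env.calibration('wrist')['camera_from_world'];p,d=env.camera('wrist');cv2.imwrite('pics/f2.png',p)
print(env.observe()['contact_force'],env.observe()['tool_pos'])
E
```

```text
time: 7.8
tool_pos: [571.3, 282.5, 95.2]
eef_rot: [179.9, 0.1, 161.3]
contact_force: [-0.0, -0.1, -1.7]
finger_gap: 28.0
time: 8.3
tool_pos: [571.5, 282.7, 165.7]
eef_rot: [179.8, 0.2, 161.3]
contact_force: [0.6, 0.1, -1.9]
finger_gap: 28.1
[ 0.85468037  0.03022678 -3.03012062] [569.81930157 282.098078   162.73000587]
```

View pics/f.png

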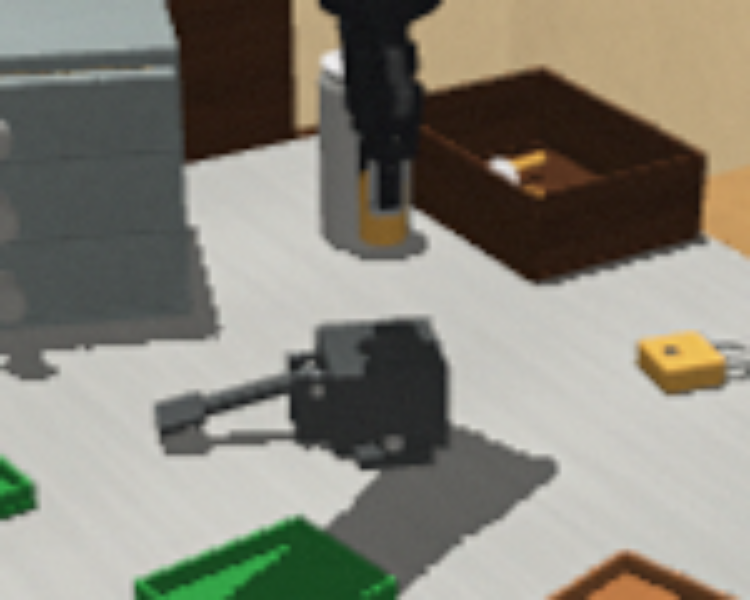

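View pics/f2.png

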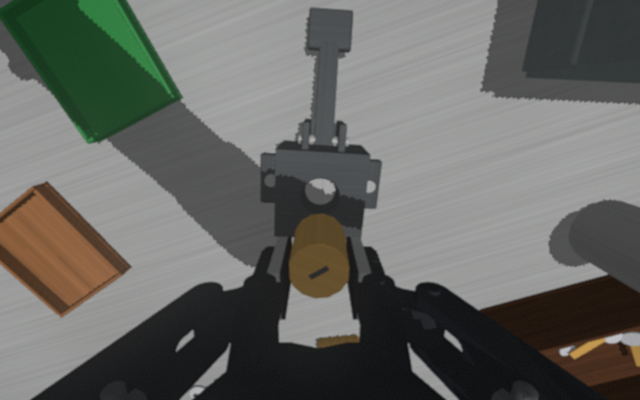

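The barrel is gripped upright (wrist 320,255), the pocket is empty at (320,190), and the lever is still down. Next I'll carry it to the tray.

```bash
python3 -m creep '[{"delta_pos":[-3,-12,0],"spin":0},{"delta_pos":[-7,-24,0],"spin":0},{"delta_pos":[-9,-31,0],"spin":0},{"delta_pos":[-9,-31,0],"spin":0},{"delta_pos":[-9,-31,0],"spin":0}]'; python3 -m creep '[{"delta_pos":[-9,-31,0],"spin":0},{"delta_pos":[-9,-31,0],"spin":0},{"delta_pos":[-9,-31,0],"spin":0},{"delta_pos":[-8,-28,0],"spin":0},{"delta_pos":[-6,-20,0],"spin":0}]';  python3 -m creep '[{"delta_pos":[-3,-11,0],"spin":0},{"delta_pos":[0,0,0],"spin":0},{"delta_pos":[0,0,0],"spin":0},{"delta_pos":[0,0,0],"spin":0},{"delta_pos":[0,0,0],"spin":0}]'
python3 - <<'E'
from h import *
s=env.observe();print(s['tool_pos'],s['eef_rot'],s['qvel'].round(1))
T=env.calibration('wrist')['camera_from_world'];p,d=env.camera('wrist');cv2.imwrite('pics/g.png',p)
W=cloud('wrist',d,T);hsv=cv2.cvtColor(p,cv2.COLOR_BGR2HSV)
s=(hsv[...,1]>90)&(hsv[...,0]<30)&(W[...,2]>14)&(W[...,2]<22);s[330:]=0
q=W[s];q=q[(abs(q[:,0]-557)<85)&(abs(q[:,1]+10)<85)];print(len(q),cv2.minAreaRect(q[:,:2].astype(np.float32)))
E
```

```text
time: 8.9
tool_pos: [562.9, 145.5, 162.0]
eef_rot: [-179.9, -0.1, 161.3]
contact_force: [0.1, -1.0, -1.9]
finger_gap: 28.1
time: 9.4
tool_pos: [556.1, -2.8, 162.2]
eef_rot: [-179.8, -0.1, 161.1]
contact_force: [-0.3, 0.4, -2.2]
finger_gap: 28.3
time: 9.9
tool_pos: [557.2, -7.9, 163.1]
eef_rot: [180.0, -0.0, 161.5]
contact_force: [0.4, 0.2, -2.4]
finger_gap: 27.9
[557.21508631  -7.85017012 163.13349267] [ 1.79957096e+02 -2.71916407e-02  1.61508560e+02] [ 0.2  0.   0.4 -0.1  0.2 -0.1 -0. ]
1325 ((555.73291015625, -10.721176147460938), (118.68167877197266, 94.75764465332031), 15.823206901550293)
```

View pics/g.png

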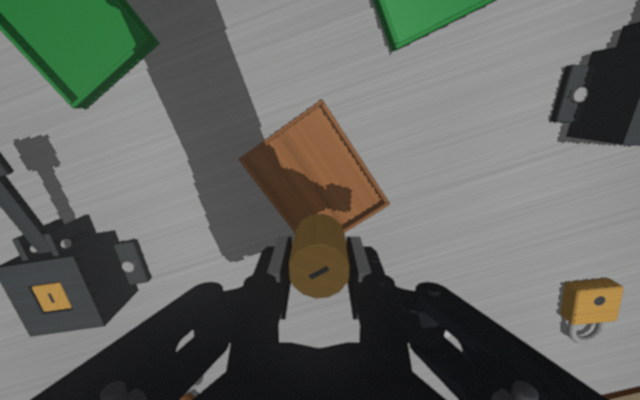

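The tray rim runs from (322,102) to (388,203), with the barrel over its middle and the square barrel still seated at (50,297). I'll lower the barrel now.

```bash
python3 -m creep '[{"delta_pos":[0,0,20],"spin":0},{"delta_pos":[0,0,35],"spin":0},{"delta_pos":[0,0,30],"spin":0},{"delta_pos":[0,0,20],"spin":0},{"delta_pos":[0,0,10],"spin":0}]'; python3 -m creep '[{"delta_pos":[0,0,4],"spin":0},{"delta_pos":[0,0,2],"spin":0},{"delta_pos":[0,0,2],"spin":0},{"delta_pos":[0,0,0],"spin":0},{"delta_pos":[0,0,0],"spin":0}]'
```

```text
time: 10.45
tool_pos: [555.6, -8.9, 46.1]
eef_rot: [-179.9, -0.2, 161.4]
contact_force: [-0.4, 0.4, -2.2]
finger_gap: 28.3
time: 10.95
tool_pos: [557.8, -9.8, 41.1]
eef_rot: [180.0, 0.1, 161.3]
contact_force: [-0.4, 0.9, -2.0]
finger_gap: 28.2
```

```bash
python3 -m creep '[{"delta_pos":[0,0,2],"spin":0},{"delta_pos":[0,0,2],"spin":0},{"delta_pos":[0,0,1],"spin":0},{"delta_pos":[0,0,0],"spin":0},{"delta_pos":[0,0,0],"spin":0}]';python3 -m creep '[{"delta_pos":[0,0,1],"spin":0},{"delta_pos":[0,0,0],"spin":0},{"delta_pos":[0,0,0],"spin":0}]'
```

```text
time: 11.45
tool_pos: [557.1, -9.8, 35.2]
eef_rot: [-180.0, -0.0, 161.3]
contact_force: [-0.5, 0.7, -2.4]
finger_gap: 28.2
time: 11.75
tool_pos: [557.4, -9.8, 34.7]
eef_rot: [180.0, 0.0, 161.3]
contact_force: [-1.2, 0.2, 1.6]
finger_gap: 28.0
```

```bash
python3 -m creep '[{"delta_pos":[0,0,0.5],"spin":0},{"delta_pos":[0,0,0],"spin":0},{"delta_pos":[0,0,0],"spin":0}]';python3 -m creep '[{"delta_pos":[0,0,0],"spin":0},{"delta_pos":[0,0,0],"spin":0},{"delta_pos":[0,0,0],"spin":0},{"delta_pos":[0,0,0],"spin":0},{"delta_pos":[0,0,0],"spin":0}]' 0.3; python3 -m creep '[{"delta_pos":[0,0,-10],"spin":0},{"delta_pos":[0,0,-20],"spin":0},{"delta_pos":[0,0,-40],"spin":0},{"delta_pos":[0,0,-50],"spin":0},{"delta_pos":[0,0,-20],"spin":0}]'
python3 -m creep '[{"delta_pos":[40,0,0],"spin":0},{"delta_pos":[40,0,0],"spin":0},{"delta_pos":[0,0,0],"spin":0},{"delta_pos":[0,0,0],"spin":0},{"delta_pos":[0,0,0],"spin":0}]'
python3 - <<'E'
from h import *
p,d=env.camera('side');cv2.imwrite('pics/i.png',p)
p,d=env.camera('scene');cv2.imwrite('pics/i2.png',p)
c=env.calibration('side');W=cloud('side',env.camera('side')[1],c['camera_from_world'])
s=(np.hypot(W[...,0]-557,W[...,1]+10)<30)&(W[...,2]>35);q=W[s];print(s.sum(),q.mean(0),q[:,2].max())
E
```

```text
time: 12.05
tool_pos: [557.5, -9.8, 34.6]
eef_rot: [180.0, 0.0, 161.3]
contact_force: [-1.9, -0.1, 5.4]
finger_gap: 28.2
time: 12.55
tool_pos: [557.1, -9.8, 33.6]
eef_rot: [-180.0, -0.0, 161.3]
contact_force: [-0.6, -0.6, 0.5]
finger_gap: 55.5
time: 13.05
tool_pos: [560.1, -10.3, 179.8]
eef_rot: [179.8, 0.5, 161.3]
contact_force: [1.4, -0.1, -1.1]
finger_gap: 55.1
time: 13.55
tool_pos: [482.8, 15.4, 174.8]
eef_rot: [180.0, 0.2, 161.3]
contact_force: [-0.6, 1.2, 0.4]
finger_gap: 55.9
73 [556.27786257 -14.09948427  42.56809183] 48.13078937129142
```

View pics/i.png

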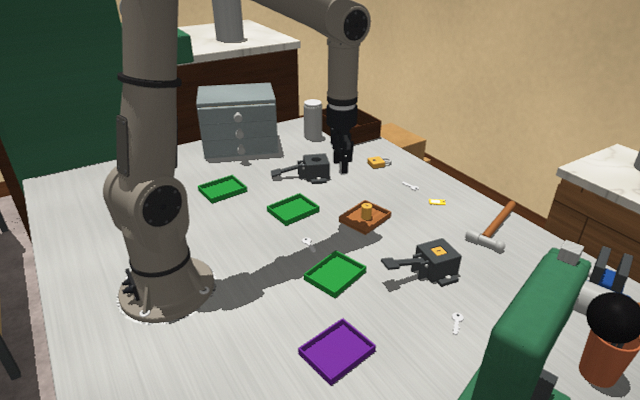

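View pics/i2.png

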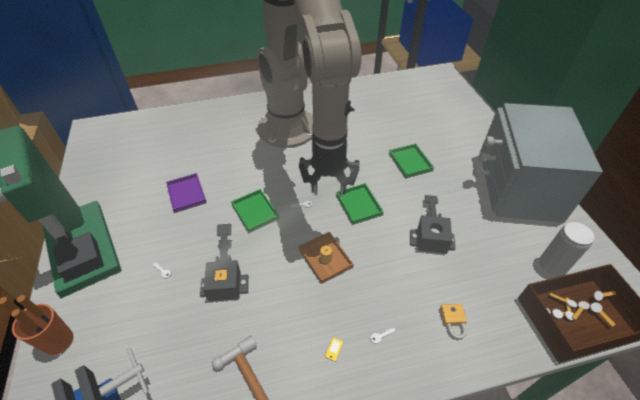

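The barrel stands upright in the wooden tray (side 367,211; scene 326,253). Its top is near z = 44, and the square barrel is still seated at scene (221,275). The robot is clear, so I'll hand in.

```bash
python3 -m creep '[{"delta_pos":[0,0,0],"spin":0},{"delta_pos":[0,0,0],"spin":0}]'; python3 -c "
from bench import env
print(env.job_done())"
```

```text
time: 13.9
tool_pos: [481.8, 15.5, 173.7]
eef_rot: [-180.0, 0.0, 161.3]
contact_force: [1.4, 0.3, -0.5]
finger_gap: 55.7
the job is handed in; nothing more can be done
None
```

I pressed the round barrel's lever down to its stop, and the barrel rose out of its pocket. I then lifted it straight up, stood it upright in the middle of the wooden tray, backed the arm away and handed the job in at about 13.9 s.

- **Lever:** at the stop, the push read 33 N with no further travel. It was still down in the last pictures.
- **Barrel:** the final scene and side pictures show it upright in the tray at about (557, -10). Its top is at the expected 44 mm, though the highest side-camera depth point read 48 mm.
- **Square barrel:** it is still seated in its block. I did not touch the green or purple trays.
- **One disagreement:** the gripper read about 28 mm across the 30 mm barrel. The grip held firmly and the barrel came out upright, so I put this down to sensor offset or soft pads.

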